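# Fetch a padlock from behind the bench supplies

### The job

On this locksmith's bench the brass padlock is wanted, but three containers (red spray can, yellow jar, blue tin) stand in the rack in front of it. Stand all three containers out of the way on the black rubber mat, then lay the brass padlock flat in the middle of the green job tray, and after that put each container back upright in the middle of the coaster of its own colour. Leave the black padlock where it lies, and do not knock any container over.

Things in the scene. Friction and masses are not known exactly. Their poses are not given: they have to be found in the camera images.
- spray_red: Red spray can with a white band and red cap, 53 mm diameter, straight-sided up to 105 mm, narrow cap above, 145 mm tall in all, 0.17 to 0.34 kg. Origin: centre of its foot, z up its axis. Grip it anywhere on the straight side.
- jar_yellow: White plastic jar with a yellow label and ribbed yellow screw lid, 58 mm diameter (lid 59 mm), straight-sided, 117 mm tall, 0.2 to 0.42 kg. Origin: centre of its foot, z up its axis.
- tin_blue: Blue tin with a silver band and steel lid, 57 mm diameter, straight-sided to 115 mm, 122 mm tall in all, 0.22 to 0.45 kg. Origin: centre of its foot, z up its axis.
- padlock_brass: Brass padlock lying flat behind the containers on the rack floor, 12 mm above the bench. Body 40 (x) by 44 (y) by 20 mm thick; a steel shackle stands out of it to x = 50 mm. Origin: under the middle of the body, z up; +x points roughly to the back of the rack. Grip the body across its 44 mm width (along y). 0.17 to 0.34 kg.
- padlock_black: Black laminated padlock of the same size and axes, lying beside the brass one, about 72 mm between centres, on either side of it; to be left alone.
- coaster_red: Flat round red rubber coaster, 82 mm across, 2 mm thick, home of the red spray can, which starts on it. Origin: centre of its underside, on the floor of the white stock rack (fixed; floor 12 mm above the bench, sides 50 mm, back lip 30 mm high above it). x points to the back of the rack, y to its left. The coasters lie in a row along y, 85 mm apart, in any order.
- coaster_yellow: Flat round yellow rubber coaster, 82 mm across, 2 mm thick, home of the yellow jar, which starts on it. Origin: centre of its underside, on the floor of the white stock rack (fixed; floor 12 mm above the bench, sides 50 mm, back lip 30 mm high above it). x points to the back of the rack, y to its left. The coasters lie in a row along y, 85 mm apart, in any order.
- coaster_blue: Flat round blue rubber coaster, 82 mm across, 2 mm thick, home of the blue tin, which starts on it. Origin: centre of its underside, on the floor of the white stock rack (fixed; floor 12 mm above the bench, sides 50 mm, back lip 30 mm high above it). x points to the back of the rack, y to its left. The coasters lie in a row along y, 85 mm apart, in any order.
- mat: Black rubber bench mat, the clear side area, 190 by 190 mm, 3 mm thick, fixed flat on the bench to the left or right of the robot. Origin: centre of its underside; x and y along its edges. The three containers fit on it about 90 mm apart, near three of its corners.
- tray: Shallow green plastic job tray, 140 by 140 mm outside, 132 mm inside, walls 22 mm high, floor 4 mm thick, fixed on the bench on the other hand from the mat (mat left, tray right, or the reverse). Origin: centre of its underside; x and y along its edges.

How it is judged:
By the outcome, as a careful person would: the job done as asked, in the order asked, and still so for the second after the job is handed in, with the robot touching nothing.
It also fails if it takes over 138 s, if anything falls off the work surface, if the arm or the gripper's body presses on something with over 40 N, if the wrist force passes 120 N, or if a joint passes its speed limit or range.

### The arm

A 6-joint arm with a two-finger parallel gripper is mounted at the origin on the work surface. World frame = base frame: x ahead of the robot, y to its left, z up, the work surface at z = 0. Lengths are in m, angles in rad, forces in N, time in s.
With the tool pointing down it reaches from about 0.4 to 0.825 m from the base axis. Payload 7 kg.
Tool frame: the origin (TCP) lies midway between the tips of the shut fingers; the grasp point (between the pads) lies 19 mm behind it (grip_point_offset is the distance from the TCP to the grasp point, in m); z points along the fingers, y is the line along which they close (so a half turn about z gives the same grasp; the last joint's range is limited). The gripper opens to 88 mm and grips with 3 to 60 N. Pads are 19 mm wide; open, the fingers measure 130 mm over their backs; the gripper's body (78 mm by 193 mm) begins 47 mm behind the grasp point.
Start: joints at [-0.924, 0.359, 0.012, 0, -1.224, -0.288], TCP at [0.237, -0.632, 0.192] pointing down, gripper open.
Joint ranges: [-3.07, 3.07], [-1.43, 2.12], [-1.02, 1.25], [-3.03, 1.67], [-3.05, -0], [-3.03, 3.03]. Speed limits (rad/s): [2.39, 2.39, 3.01, 3.14, 3.14, 3.14].

### API

Orientations are given as [roll, pitch, yaw] about the fixed x, y, z axes, in that order (R = Rz(yaw) Ry(pitch) Rx(roll)).
In Python, from station import get_state, grab_frame, camera_params, job_done, grip_point_offset gives the robot as it stands.
- The arm moves only by the shell command python3 -m creep 'ROWS' [FORCE]. ROWS is JSON, a list that holds one entry, the list of rows, each a list of 7 numbers: the finger opening in cm, from 0 to 8.76, then the shift along the tool's x, y, z in cm, then the turn, a rotation vector about the tool's x, y, z in rad. In form: [[[fingers, tx, ty, tz, wx, wy, wz], ...]]. A call has 1 to 20 rows; each row is the pose to reach, as a shift and turn from the pose commanded when the call began, along the tool's axes at that moment; what a row does not reach only later rows make up. A row lasts 1/8 s, in which the tool goes at most 62.5 mm and 10.7 degrees, less where a joint would pass 70% of its speed; a pose out of reach is approached as far as the arm can. A call with a gripper value outside its range is refused whole. The fingers move at their own pace and stop on an object; FORCE is the grip in N (left out, the last holds). Time passes only in rows, so rows that repeat a pose let the fingers close. It gives the time, the measured TCP pose, the force, the opening and the grip force at its end, in the units of the state.
- get_state(): the state, without advancing time (a new reading comes with each control period).
- grab_frame(name): name is "scene" or "top" or "wrist"; returns the picture (400x640x3 uint8, blue, green, red); there is no depth.
- camera_params(name): a dict with "vertical_fov" (degrees; the focal length in pixels is half the picture's height over the tangent of half this angle, whatever the lens; pixels are square), "cx", "cy" (the principal point, pixels), "view" (4x4, takes a point from world to camera coordinates). Camera axes: x right, y down, z forward; pixel columns grow to the right and rows downward; lengths in m; the calibration is good to about 2 mm. The wrist camera is an equidistant fisheye: a pixel r from the principal point sees the ray r / f radians off the axis. A picture is of the moment at which its call begins: read the wrist's pose just before it. camera_params takes no time and is no camera call; for the wrist camera it gives the pose at the moment of the call.
- job_done(): hands the job in; it is judged then, once.
The state is a dict: "t": time; "q": joint angles; "qd": joint speeds; "joint_efforts": joint torques, N m; "eef_pos": TCP position; "ee_rot": TCP orientation; "force": force on the tool from outside, world axes, zero at the start; "moment": the same for the moment, N m; "width": finger opening in m; "gripper_force": force on a finger pad.
Only numpy, scipy, OpenCV 4.12 (cv2) and the standard library are available. Lean on these libraries where they do the work, as an engineer would, in place of code of your own. Each camera call takes 0.05 s, during which the arm holds its last target. There are 200 camera calls.

## Working session

There is one attempt and no reset: what is moved stays moved. The work goes in short steps, Python scripts to look and compute and a shell command to move; the robot and the scene stay as the last step left them, time stands still between calls to the robot, and variables do not carry over. Pictures are saved under pics/ and viewed, at most 14 in all, crops included, and the job is handed in when it is done.

```bash
ls; mkdir -p pics
python3 - <<'E'
from station import *
import cv2,numpy as np
s=get_state();print({k:np.round(v,3) for k,v in s.items()}, grip_point_offset)
ims=[]
for n in("scene","top"):
    p=camera_params(n);print(n,p["vertical_fov"],p["cx"],p["cy"],np.round(p["view"],3).tolist())
    im=grab_frame(n);cv2.imwrite(f"pics/{n}0.png",im)
E
```

```text
pics
{'t': np.float64(0.0), 'q': array([-0.924,  0.359,  0.011, -0.   , -1.224, -0.288]), 'qd': array([ 0.001,  0.   ,  0.001, -0.002, -0.   , -0.   ]), 'joint_efforts': array([ 2.0000e-03, -5.8271e+01,  2.9307e+01,  6.9970e+00,  7.0000e-03,
       -0.0000e+00]), 'eef_pos': array([ 0.237, -0.632,  0.191]), 'ee_rot': array([ 3.14 , -0.   , -2.783]), 'force': array([-0.37 , -0.562, -0.068]), 'moment': array([ 0.017, -0.017,  0.014]), 'gripper_force': np.float64(0.0), 'width': np.float64(0.088)} 0.0188
scene 49.301125033666395 320.05768761650563 197.39213241436212 [[0.621, 0.784, -0.004, -0.362], [0.442, -0.354, -0.824, -0.217], [-0.648, 0.51, -0.566, 1.599], [0.0, 0.0, 0.0, 1.0]]
top 49.957042360715256 321.3725044941276 197.870313643817 [[0.008, -1.0, 0.0, -0.011], [-0.985, -0.007, -0.172, 0.555], [0.172, 0.001, -0.985, 0.908], [0.0, 0.0, 0.0, 1.0]]
```

View pics/scene0.png

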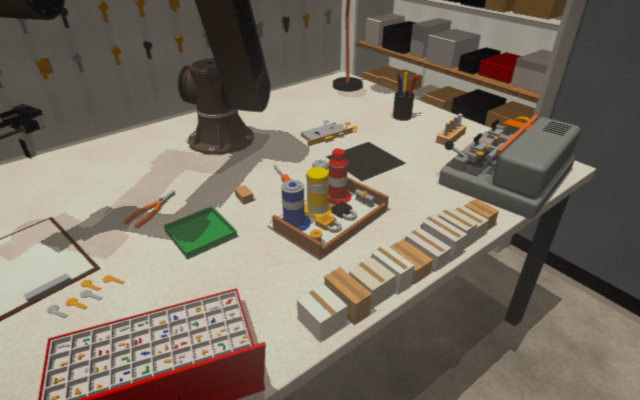

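View pics/top0.png

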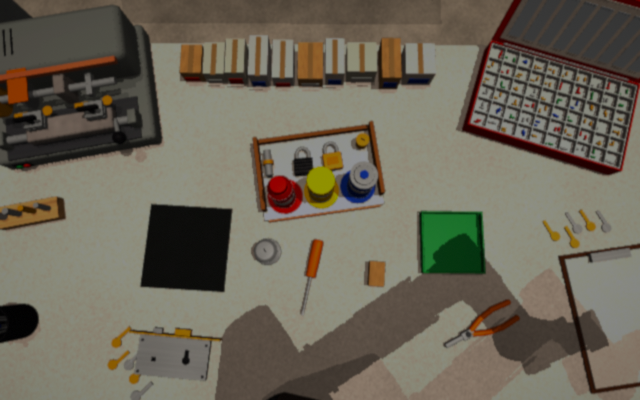

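The top view shows the rack in the middle, with the cans red at (283,190), yellow at (320,183) and blue at (360,180). The brass padlock is at (332,158) and the black one at (303,160). The mat is on the left at (187,247) and the tray on the right at (451,242).

```bash
cat > h.py <<'E'
from station import *
import cv2,numpy as np
from scipy.spatial.transform import Rotation as R
def ray(n,uv,p=None):
    p=p or camera_params(n);V=np.array(p["view"]);f=200/np.tan(np.radians(p["vertical_fov"])/2)
    d=(np.atleast_2d(uv).astype(float)-[p["cx"],p["cy"]])/f
    if n=="wrist":
        r=np.linalg.norm(d,axis=1,keepdims=True)+1e-12;c=np.c_[d/r*np.sin(r),np.cos(r)]
    else:c=np.c_[d,np.ones(len(d))]
    return -V[:3,:3].T@V[:3,3],c@V[:3,:3]
def at(n,uv,z,p=None):
    o,d=ray(n,uv,p);return (o+d*((z-o[2])/d[:,2])[:,None])[:,:2]
def hsv(im):return cv2.cvtColor(im,cv2.COLOR_BGR2HSV)
def blob(m,box=None):
    m=m.astype(np.uint8)*255
    if box:
        k=np.zeros_like(m);x0,y0,x1,y1=box;k[y0:y1,x0:x1]=1;m=m*k
    m=cv2.morphologyEx(m,cv2.MORPH_OPEN,np.ones((3,3)))
    c,_=cv2.findContours(m,cv2.RETR_EXTERNAL,cv2.CHAIN_APPROX_NONE)
    return max(c,key=cv2.contourArea)[:,0,:]
def rect(P):
    c,wh,a=cv2.minAreaRect(P.astype(np.float32)*1000);return np.round(c,1),np.round(wh,1),round(a,1)
def to(target,yaw):
    """shift (cm) and turn in current tool axes to reach TCP target, pointing down with tool-y at world angle yaw (mod pi)"""
    s=get_state();C=R.from_euler('xyz',s["ee_rot"]).as_matrix();best=None
    for k in(0,np.pi):
        a=yaw+k;y=np.array([np.cos(a),np.sin(a),0]);z=np.array([0,0,-1.]);T=np.c_[np.cross(y,z),y,z]
        w=R.from_matrix(C.T@T).as_rotvec()
        if best is None or np.linalg.norm(w)<np.linalg.norm(best):best=w
    print("shift cm",np.round(C.T@(np.array(target)-s["eef_pos"])*100,2),"turn",np.round(best,3))
E
python3 - <<'E'
from h import *
im=cv2.imread("pics/top0.png");H=hsv(im);h,s,v=[H[...,i].astype(int) for i in range(3)]
m=blob(v<60,(130,190,245,305));print("mat",rect(at("top",m,.003)))
t=blob((h>40)&(h<85)&(s>100),(410,200,495,285));print("tray",rect(at("top",t,.022)))
cv2.imwrite("pics/topc.png",cv2.resize(im[115:230,240:400],None,fx=5,fy=5,interpolation=cv2.INTER_CUBIC))
E
```

```text
mat (array([447.1, 300.5]), array([187.6, 187.3]), 86.8)
tray (array([ 462.2, -300.8]), array([141.7, 137.1]), 89.4)
```

View pics/topc.png

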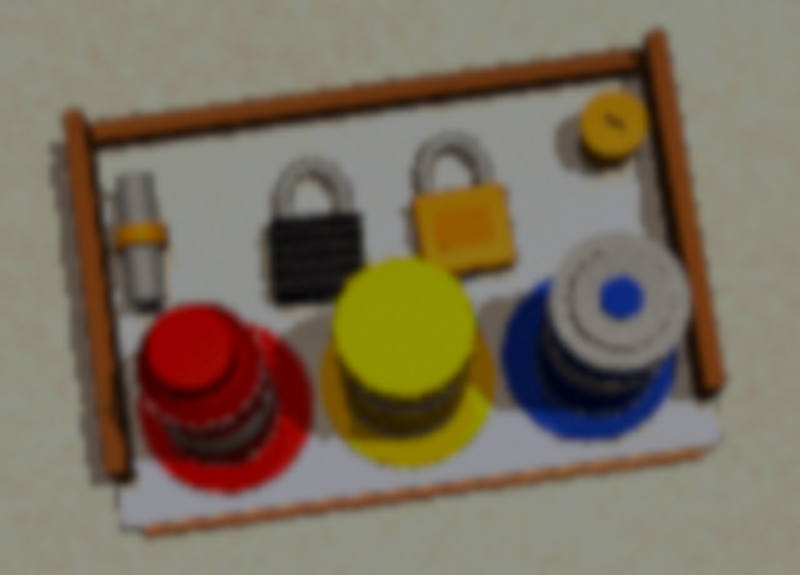

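The crop shows the coaster circles centred near (226,406), (409,380) and (590,353), and the lids at (190,347), (405,328) and (620,300). The brass padlock body is at (464,229), with the shackle pointing up towards the back.

Run:
```python
from h import *
f=lambda u,v:[(u+.5)/5-.5+240,(v+.5)/5-.5+115]
for n,c,l,z in(("red",(226,406),(190,347),.159),("yel",(409,380),(405,328),.131),("blu",(590,353),(620,300),.136)):
    print(n,"coaster",at("top",f(*c),.014).round(4),"lid",at("top",f(*l),z).round(4))
B=at("top",f(464,229),.032)[0];K=at("top",f(317,257),.032)[0];print("brass",B,"black",K)
r=at("top",f(226,406),.014)[0]-at("top",f(590,353),.014)[0];print(np.linalg.norm(r)/2,"rack y dir",np.arctan2(r[1],r[0])-np.pi/2)
d=K-B;print(np.linalg.norm(d),np.arctan2(d[1],d[0])-np.pi/2)
y=.0;a=np.arctan2(r[1],r[0])
to([.5,.0,.35],a-np.pi/2)
s=get_state();print(s["q"])
```

```text
red coaster [[0.5654 0.0774]] lid [[0.563  0.0794]]
yel coaster [[ 0.5783 -0.007 ]] lid [[ 0.5775 -0.0054]]
blu coaster [[ 0.5917 -0.0909]] lid [[ 0.5887 -0.0929]]
brass [ 0.6457275 -0.0318257] black [0.63197285 0.03557302]
0.08513945634818867 rack y dir 0.15475743320732516
0.0687879243029268 0.2013143774721171
shift cm [-46.81  49.92 -15.78] turn [ 1.000e-03  1.000e-03 -1.367e+00]
[-9.23885742e-01  3.59334738e-01  1.11456865e-02 -2.90014776e-04
 -1.22413047e+00 -2.88122573e-01]
```

```bash
python3 -m creep '[[[8.7,-46.8,49.9,-15.8,0,0,-1.367],[8.7,-46.8,49.9,-15.8,0,0,-1.367],[8.7,-46.8,49.9,-15.8,0,0,-1.367],[8.7,-46.8,49.9,-15.8,0,0,-1.367],[8.7,-46.8,49.9,-15.8,0,0,-1.367],[8.7,-46.8,49.9,-15.8,0,0,-1.367],[8.7,-46.8,49.9,-15.8,0,0,-1.367],[8.7,-46.8,49.9,-15.8,0,0,-1.367],[8.7,-46.8,49.9,-15.8,0,0,-1.367],[8.7,-46.8,49.9,-15.8,0,0,-1.367],[8.7,-46.8,49.9,-15.8,0,0,-1.367],[8.7,-46.8,49.9,-15.8,0,0,-1.367],[8.7,-46.8,49.9,-15.8,0,0,-1.367],[8.7,-46.8,49.9,-15.8,0,0,-1.367],[8.7,-46.8,49.9,-15.8,0,0,-1.367],[8.7,-46.8,49.9,-15.8,0,0,-1.367]]]'
python3 - <<'E'
from h import *
s=get_state();print(s["t"],s["eef_pos"],s["ee_rot"],s["q"])
p=camera_params("wrist");print(p["vertical_fov"],p["cx"],p["cy"],np.round(p["view"],4).tolist(),ray("wrist",[320,200],p)[0])
im=grab_frame("wrist");cv2.imwrite("pics/w1.png",im)
E
```

```text
t: 2.1
eef_pos: [0.4997, -0.0013, 0.3504]
ee_rot: [-3.141, 0.0, -1.417]
force: [-0.5, 0.4, 0.5]
width: 0.087
gripper_force: 0.0
2.1 [ 0.49968281 -0.00132049  0.35043175] [-3.14143163e+00  5.61153146e-05 -1.41713906e+00] [ 3.91296092e-01 -1.19916738e-03 -8.26603108e-02 -1.66882052e-05
 -1.48916548e+00 -2.37637475e-01]
65.70646984690485 316.0671191286342 201.8063335408576 [[-0.9881, -0.1539, -0.0002, 0.4936], [-0.1486, 0.9536, 0.2618, 0.0011], [-0.0401, 0.2587, -0.9651, 0.5619], [0.0, 0.0, 0.0, 1.0]] [ 0.51043761 -0.07046208  0.54216248]
```

View pics/w1.png

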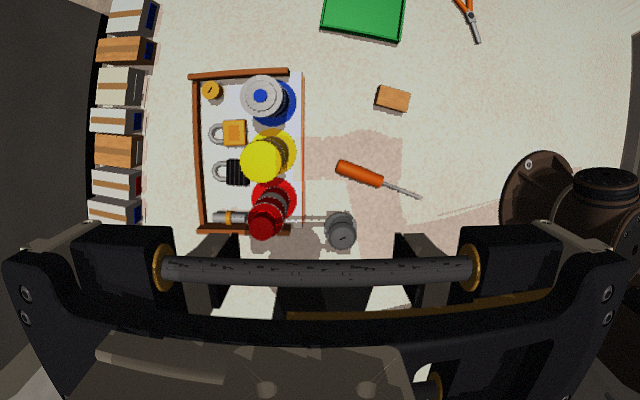

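The wrist view shows lids at yellow (260,162), blue (262,95) and red cap (265,222). The brass padlock body is at (234,132).

Run:
```python
from h import *
for n,u,z in(("yel",(260.5,162),.131),("blu",(262,95.5),.136),("red",(265,222),.159),("brass",(234.5,132.5),.032)):
    print(n,at("wrist",u,z))
to([.5635,.079,.21],.155);to([.5635,.079,.095],.155)
```

```text
yel [[ 0.57616471 -0.00354273]]
blu [[ 0.58534146 -0.09232992]]
red [[0.55689901 0.07007835]]
brass [[ 0.64261822 -0.0311697 ]]
shift cm [-6.94 -7.53 14.05] turn [-0.     0.    -0.001]
shift cm [-6.94 -7.52 25.55] turn [-0.     0.    -0.001]
```

```bash
python3 -m creep '[[[8.7,-6.94,-7.52,14,0,0,0],[8.7,-6.94,-7.52,14,0,0,0],[8.7,-6.94,-7.52,14,0,0,0],[8.7,-6.94,-7.52,14,0,0,0],[8.7,-6.94,-7.52,14,0,0,0],[8.7,-6.94,-7.52,17,0,0,0],[8.7,-6.94,-7.52,20,0,0,0],[8.7,-6.94,-7.52,23,0,0,0],[8.7,-6.94,-7.52,24.5,0,0,0],[8.7,-6.94,-7.52,25.35,0,0,0],[8.7,-6.94,-7.52,25.35,0,0,0]]]'
python3 - <<'E'
from h import *
im=grab_frame("wrist");cv2.imwrite("pics/w2.png",im)
print(ray("wrist",[320,200])[0])
im=grab_frame("top");cv2.imwrite("pics/t2.png",im)
E
```

```text
t: 3.52
eef_pos: [0.5639, 0.0797, 0.0975]
ee_rot: [-3.141, 0.0, -1.416]
force: [-0.2, -0.8, 0.3]
width: 0.0871
gripper_force: 0.0
[0.57480536 0.01064032 0.28956207]
```

View pics/w2.png

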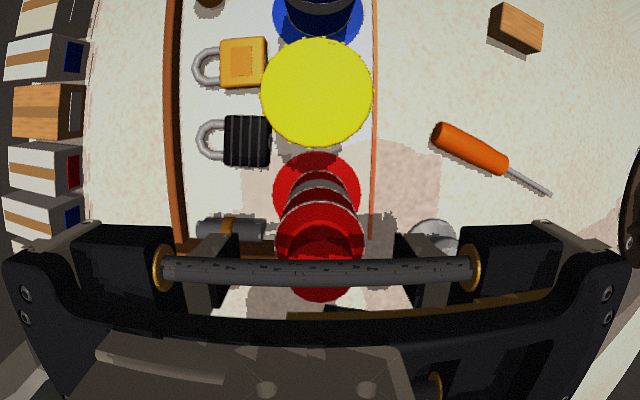

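Red sits centred between the fingers at column 318, and the pads straddle it. Closing on it and lifting.

```bash
python3 -m creep '[[[4,0,0,0,0,0,0],[4,0,0,0,0,0,0],[4,0,0,0,0,0,0],[4,0,0,0,0,0,0],[4,0,0,0,0,0,0],[4,0,0,0,0,0,0],[4,0,0,-2,0,0,0],[4,0,0,-5,0,0,0],[4,0,0,-9,0,0,0],[4,0,0,-12,0,0,0],[4,0,0,-12,0,0,0]]]' 30
python3 - <<'E'
from h import *
im=cv2.imread("pics/w2.png")
to([.496,.345,.21],-.05);to([.496,.345,.0865],-.05)
E
```

```text
t: 5.0
eef_pos: [0.5651, 0.0802, 0.2197]
ee_rot: [-3.136, 0.001, -1.416]
force: [0.7, 0.4, -0.1]
width: 0.0397
gripper_force: 0.0
shift cm [-27.22   2.74   0.98] turn [-0.005  0.002  0.205]
shift cm [-27.21   2.8   13.33] turn [-0.005  0.002  0.205]
```

The fingers closed to 40 mm without gripping anything, so I'm checking the picture.

Run:
```python
from h import *
a=grab_frame("wrist");b=grab_frame("scene");c=grab_frame("top")
b=cv2.resize(b[120:270,230:430],(640,480));c=c[100:240,230:410]
cv2.imwrite("pics/v3.png",np.vstack([np.hstack([cv2.resize(a,(480,300)),cv2.resize(c,(320,300))]),np.hstack([cv2.resize(b,(400,300)),np.zeros((300,400,3),np.uint8)])]))
```

```text
(no output)
```

View pics/v3.png

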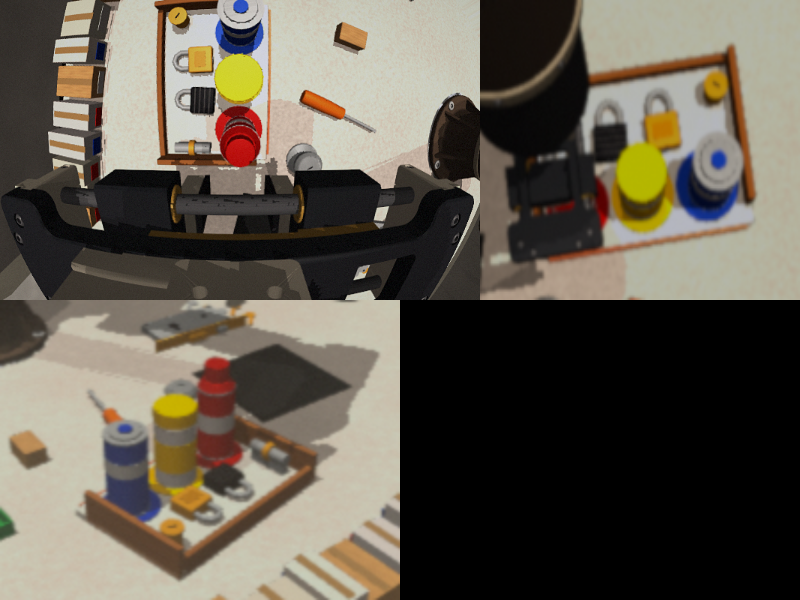

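The red can still stands on its coaster, so the fingers were probably still closing when the lift began. I'll re-measure with masks and redo it with a longer close.

Run:
```python
from h import *
p=camera_params("wrist");im=grab_frame("wrist");cv2.imwrite("pics/w3.png",im);H=hsv(im);h,s,v=[H[...,i].astype(int) for i in range(3)]
def circ(m,z,mm):
    c=blob(m);P=at("wrist",c,z,p)*1000;(x,y),r=cv2.minEnclosingCircle(P.astype(np.float32));print(mm,round(x,1),round(y,1),"r",round(r,1))
circ((h>24)&(h<34)&(s>120)&(v>150),.131,"yel")
for vv in (100,130,160,190):
  m=((h<6)|(h>174))&(s>120)&(v>vv);c=blob(m,(270,100,380,235));print(vv,cv2.boundingRect(c))
print(im[215,320],im[190,320],im[160,320])
cv2.imwrite("pics/w3c.png",cv2.resize(im[90:240,260:400],None,fx=4,fy=4))
```

```text
yel 575.9 -3.7 r 30.3
100 (284, 146, 63, 79)
130 (298, 147, 49, 78)
160 (298, 186, 39, 38)
190 (324, 147, 23, 31)
[ 17  16 183] [ 17  22 195] [82 85 91]
```

View pics/w3c.png

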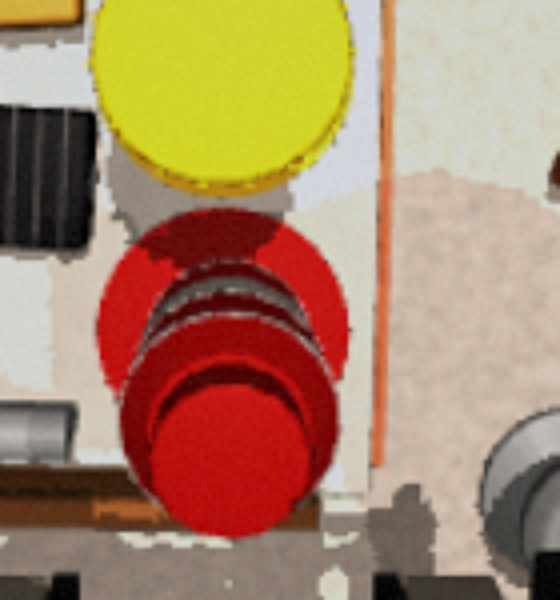

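The cap circle is centred at crop (231,459), which is px (317.4,204.4). The red coaster is at crop (223,334), px (315.4,173.1).

Run:
```python
from h import *
print(at("wrist",(317.4,204.4),.159),at("wrist",(315.4,173.1),.014),at("wrist",(317,166),.014))
# shoulder ring: centre crop (230,420), at z .119
print(at("wrist",(317.2,194.6),.119))
to([.564,.0775,.097],.155)
to([.564,.0775,.092],.155)
```

```text
[[0.56183947 0.07905593]] [[0.56374892 0.07809603]] [[0.56315466 0.06863146]]
[[0.5615766  0.08047094]]
shift cm [ 0.22 -0.09 11.88] turn [ 0.002 -0.    -0.   ]
shift cm [ 0.22 -0.09 12.38] turn [ 0.002 -0.    -0.   ]
```

```bash
python3 -m creep '[[[8.7,0,0,0,0,0,0],[8.7,0,0,0,0,0,0],[8.7,0,0,0,0,0,0],[8.7,0,0,0,0,0,0],[8.7,0,0,0,0,0,0],[8.7,0,0,0,0,0,0],[8.7,0,0,0,0,0,0],[8.7,0,0,0,0,0,0]]]'
python3 -m creep '[[[8.7,0.1,0.2,4,0,0,0],[8.7,0.1,0.2,8,0,0,0],[8.7,0.1,0.2,11,0,0,0],[8.7,0.1,0.2,12.2,0,0,0],[8.7,0.1,0.2,12.2,0,0,0],[4,0.1,0.2,12.2,0,0,0],[4,0.1,0.2,12.2,0,0,0],[4,0.1,0.2,12.2,0,0,0],[4,0.1,0.2,12.2,0,0,0],[4,0.1,0.2,12.2,0,0,0],[4,0.1,0.2,12.2,0,0,0],[4,0.1,0.2,12.2,0,0,0],[4,0.1,0.2,12.2,0,0,0]]]' 30
```

```text
t: 6.2
eef_pos: [0.5635, 0.0797, 0.2169]
ee_rot: [3.142, -0.0, -1.416]
force: [-0.2, -0.6, 0.9]
width: 0.0871
gripper_force: 0.0
t: 7.82
eef_pos: [0.5619, 0.0785, 0.0949]
ee_rot: [-3.141, -0.0, -1.416]
force: [1.4, 0.4, -0.6]
width: 0.0419
gripper_force: 25.3
```

Run:
```python
from h import *
print(get_state()["width"],get_state()["gripper_force"])
a=grab_frame("wrist");b=grab_frame("scene")
cv2.imwrite("pics/v4.png",np.hstack([cv2.resize(a[130:320,180:460],(420,285)),cv2.resize(b[120:240,260:410],(356,285))]))
```

```text
0.04192715653041407 25.318269222043455
```

View pics/v4.png

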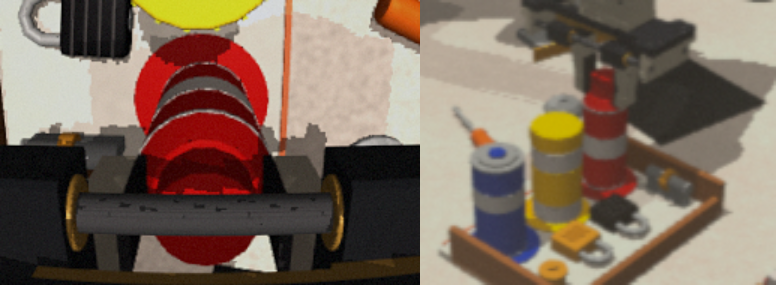

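Run:
```python
from h import *
b=grab_frame("scene");p=camera_params("scene");V=np.array(p["view"]);f=200/np.tan(np.radians(p["vertical_fov"])/2)
s=get_state();T=s["eef_pos"];print(T)
u0,v0,k=295,125,8
B=cv2.resize(b[v0:v0+72,u0:u0+80],None,fx=k,fy=k,interpolation=cv2.INTER_CUBIC)
def pr(P,c):
    q=V[:3,:3]@P+V[:3,3];u=np.array([p["cx"],p["cy"]])+f*q[:2]/q[2];w=((u-[u0,v0]+.5)*k).astype(int);cv2.circle(B,tuple(int(i) for i in w),4,c,-1)
for z,c in((0,(255,255,255)),(.0188,(0,255,255)),(.066,(255,0,255))):
    for dx in(-.021,0,.021,):pr(T+[dx,dx*.155,z],c)
for z in(.014,.119,.159):pr(np.array([.562,.079,z]),(0,255,0))
cv2.imwrite("pics/v5.png",B)
```

```text
[0.56183708 0.0784757  0.09485401]
```

View pics/v5.png

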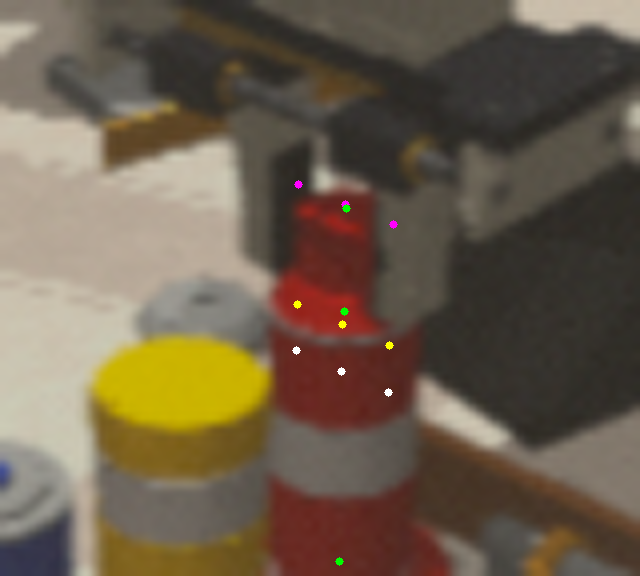

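The overlay shows the fingertips (bottom edge at about (410,325)) some 25 mm above the reported TCP (white dots). The pads are therefore only pinching the cone above the straight side. I'll open and go lower in steps, watching the force.

```bash
python3 -m creep '[[[8.7,0,0,0,0,0,0],[8.7,0,0,0,0,0,0],[8.7,0,0,0,0,0,0],[8.7,0,0,0,0,0,0],[8.7,0,0,0,0,0,0],[8.7,0,0,0,0,0,0],[8.7,0,0,0,0,0,0],[8.7,0,0,1,0,0,0],[8.7,0,0,1.5,0,0,0],[8.7,0,0,2,0,0,0],[8.7,0,0,2,0,0,0]]]'
python3 -m creep '[[[4,0,0,0,0,0,0],[4,0,0,0,0,0,0],[4,0,0,0,0,0,0],[4,0,0,0,0,0,0],[4,0,0,0,0,0,0],[4,0,0,0,0,0,0],[4,0,0,0,0,0,0],[4,0,0,0,0,0,0]]]'
python3 - <<'E'
from h import *
b=grab_frame("scene");p=camera_params("scene");V=np.array(p["view"]);f=200/np.tan(np.radians(p["vertical_fov"])/2)
s=get_state();T=s["eef_pos"];print(T)
u0,v0,k=295,125,8
B=cv2.resize(b[v0:v0+72,u0:u0+80],None,fx=k,fy=k,interpolation=cv2.INTER_CUBIC)
def pr(P,c):
    q=V[:3,:3]@P+V[:3,3];u=np.array([p["cx"],p["cy"]])+f*q[:2]/q[2];w=((u-[u0,v0]+.5)*k).astype(int);cv2.circle(B,tuple(int(i) for i in w),4,c,-1)
for z,c in((0,(255,255,255)),(.0188,(0,255,255)),(.066,(255,0,255))):
    for dx in(-.0265,0,.0265,.047):pr(T+[dx,dx*.155,z],c)
cv2.imwrite("pics/v6.png",B)
E
```

```text
t: 9.35
eef_pos: [0.5614, 0.0783, 0.0743]
ee_rot: [3.141, -0.0, -1.416]
force: [-0.0, 0.2, 0.4]
width: 0.0869
gripper_force: 0.0
t: 10.35
eef_pos: [0.562, 0.0785, 0.075]
ee_rot: [-3.141, 0.0, -1.416]
force: [0.8, 0.2, 0.4]
width: 0.0521
gripper_force: 30.0
[0.56197455 0.0785117  0.07500938]
```

View pics/v6.png

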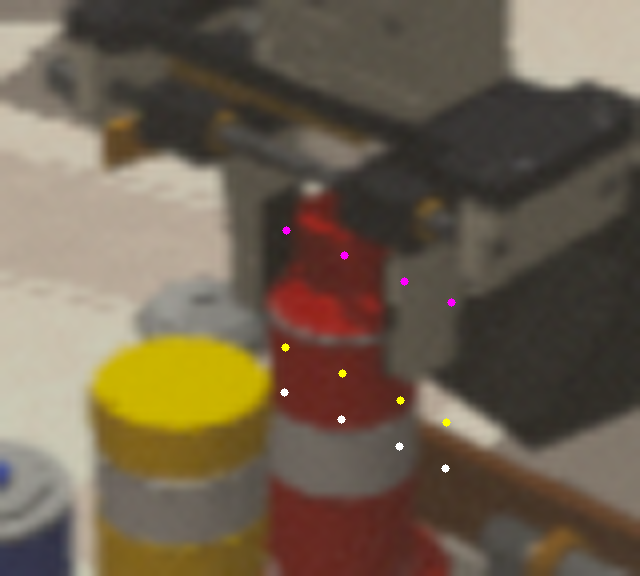

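The tips sit about 28 mm above the stated TCP, and the grip now holds the straight side (width 52 mm, 30 N). Lifting.

```bash
python3 -m creep '[[[4,0,0,-1,0,0,0],[4,0,0,-2,0,0,0],[4,0,0,-4,0,0,0],[4,0,0,-7,0,0,0],[4,0,0,-10,0,0,0],[4,0,0,-12,0,0,0],[4,0,0,-12,0,0,0],[4,0,0,-12,0,0,0]]]' 35
python3 - <<'E'
from h import *
to([.496,.345,.194],-.05);to([.496,.345,.065],-.05)
E
```

```text
t: 11.4
eef_pos: [0.5609, 0.0783, 0.1939]
ee_rot: [3.14, 0.0, -1.416]
force: [0.4, -0.5, -3.7]
width: 0.0525
gripper_force: 35.0
shift cm [-27.35   2.3    0.  ] turn [0.001 0.    0.205]
shift cm [-27.35   2.29  12.9 ] turn [0.001 0.    0.205]
```

```bash
python3 -m creep '[[[4,-4,0.3,0,0,0,0.03],[4,-8,0.7,0,0,0,0.06],[4,-12,1,0,0,0,0.1],[4,-16,1.4,0,0,0,0.13],[4,-20,1.7,0,0,0,0.16],[4,-24,2,0,0,0,0.19],[4,-27.35,2.3,0,0,0,0.205],[4,-27.35,2.3,0,0,0,0.205],[4,-27.35,2.3,3,0,0,0.205],[4,-27.35,2.3,7,0,0,0.205],[4,-27.35,2.3,10,0,0,0.205],[4,-27.35,2.3,12,0,0,0.205],[4,-27.35,2.3,12.6,0,0,0.205],[4,-27.35,2.3,12.9,0,0,0.205],[4,-27.35,2.3,12.9,0,0,0.205]]]'
```

```text
t: 13.28
eef_pos: [0.4971, 0.3452, 0.0664]
ee_rot: [-3.141, 0.001, -1.621]
force: [0.0, 0.5, -3.9]
width: 0.0521
gripper_force: 35.0
```

```bash
python3 -m creep '[[[4,0,0,0.15,0,0,0],[4,0,0,0.25,0,0,0],[4,0,0,0.25,0,0,0]]]'
```

```text
t: 13.65
eef_pos: [0.4971, 0.3454, 0.064]
ee_rot: [-3.141, 0.001, -1.621]
force: [-0.8, 0.1, 0.9]
width: 0.0522
gripper_force: 35.0
```

```bash
python3 -m creep '[[[8.7,0,0,0,0,0,0],[8.7,0,0,0,0,0,0],[8.7,0,0,0,0,0,0],[8.7,0,0,0,0,0,0],[8.7,0,0,0,0,0,0],[8.7,0,0,-2,0,0,0],[8.7,0,0,-6,0,0,0],[8.7,0,0,-12,0,0,0],[8.7,0,0,-14,0,0,0],[8.7,0,0,-14,0,0,0]]]'
python3 - <<'E'
from h import *
to([.588,-.0925,.20],.155)
im=grab_frame("top");cv2.imwrite("pics/t7.png",im)
E
```

```text
t: 14.9
eef_pos: [0.4975, 0.3459, 0.2056]
ee_rot: [-3.139, 0.003, -1.621]
force: [0.5, -0.4, -0.2]
width: 0.0868
gripper_force: 0.0
shift cm [ 43.34 -11.22   0.44] turn [-0.003  0.003 -0.205]
```

```bash
python3 -m creep '[[[8.7,5.5,-1.4,0,0,0,-0.03],[8.7,11,-2.8,0,0,0,-0.06],[8.7,16.5,-4.2,0,0,0,-0.09],[8.7,22,-5.7,0,0,0,-0.11],[8.7,27.5,-7.1,0,0,0,-0.14],[8.7,33,-8.5,0,0,0,-0.17],[8.7,38.5,-10,0,0,0,-0.19],[8.7,43.3,-11.2,0.4,0,0,-0.205],[8.7,43.3,-11.2,0.4,0,0,-0.205],[8.7,43.3,-11.2,0.4,0,0,-0.205]]]'
python3 - <<'E'
from h import *
p=camera_params("wrist");a=grab_frame("wrist");t=cv2.imread("pics/t7.png")
print(p["view"].round(4).tolist() if hasattr(p["view"],"round") else p["view"])
cv2.imwrite("pics/w7.png",a)
cv2.imwrite("pics/v7.png",np.hstack([cv2.resize(a[60:300,180:420],(480,480)),cv2.resize(t[180:310,130:210],(295,480))]))
E
```

```text
t: 16.2
eef_pos: [0.5863, -0.0931, 0.198]
ee_rot: [3.139, 0.0, -1.417]
force: [0.7, 0.3, -0.2]
width: 0.0867
gripper_force: 0.0
[[-0.988, -0.1541, 0.0022, 0.5645], [-0.1482, 0.9536, 0.2621, 0.1411], [-0.0425, 0.2586, -0.965, 0.4434], [0.0, 0.0, 0.0, 1.0]]
```

View pics/v7.png

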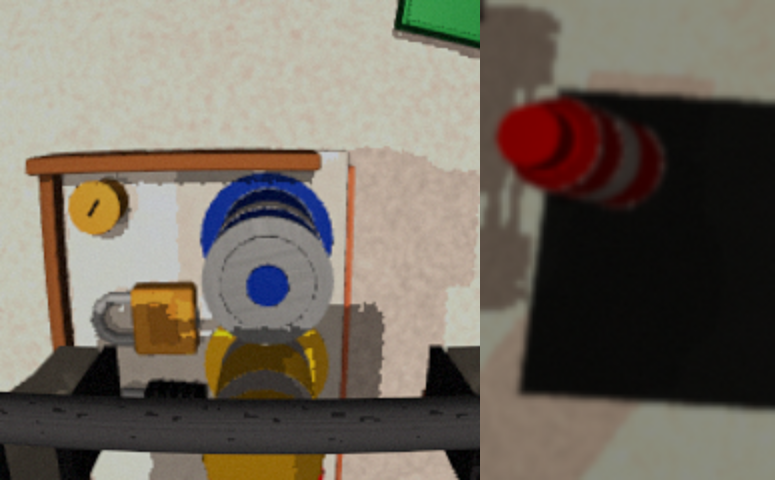

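Blue lid is at px (314,200) and the blue coaster at (313.5,180). The red can stands upright on the mat's left-back corner.

Run:
```python
from h import *
print("lid",at("wrist",(313.8,199.9),.136),"coaster",at("wrist",(313.2,180),.014),"brass",at("wrist",(262.3,219),.032))
c=at("wrist",(313.8,199.9),.136)[0]
to([c[0],c[1],.053],.155)
```

```text
lid [[ 0.58875962 -0.09483015]] coaster [[ 0.58912483 -0.08783849]] brass [[ 0.6440072  -0.03370487]]
shift cm [ 0.27 -0.21 14.54] turn [0.002 0.    0.   ]
```

```bash
python3 -m creep '[[[8.7,0.15,-0.2,4,0,0,0],[8.7,0.15,-0.2,8,0,0,0],[8.7,0.15,-0.2,11,0,0,0],[8.7,0.15,-0.2,13,0,0,0],[8.7,0.15,-0.2,14,0,0,0],[8.7,0.15,-0.2,14.5,0,0,0],[8.7,0.15,-0.2,14.5,0,0,0],[4,0.15,-0.2,14.5,0,0,0],[4,0.15,-0.2,14.5,0,0,0],[4,0.15,-0.2,14.5,0,0,0],[4,0.15,-0.2,14.5,0,0,0],[4,0.15,-0.2,14.5,0,0,0],[4,0.15,-0.2,14.5,0,0,0],[4,0.15,-0.2,14.5,0,0,0],[4,0.15,-0.2,14.5,0,0,0]]]' 35
```

```text
t: 18.12
eef_pos: [0.5893, -0.0942, 0.0546]
ee_rot: [-3.141, -0.0, -1.416]
force: [-1.1, -0.4, 4.3]
width: 0.0568
gripper_force: 35.0
```

```bash
python3 -m creep '[[[4,0,0,-1,0,0,0],[4,0,0,-2,0,0,0],[4,0,0,-4,0,0,0],[4,0,0,-8,0,0,0],[4,0,0,-12,0,0,0],[4,0,0,-15.5,0,0,0],[4,0,0,-16,0,0,0],[4,0,0,-16,0,0,0]]]'
python3 - <<'E'
from h import *
to([.4916,.251,.21],-.05);to([.4916,.251,.0436],-.05)
E
```

```text
t: 19.12
eef_pos: [0.5889, -0.0939, 0.2141]
ee_rot: [-3.142, 0.001, -1.416]
force: [0.1, 0.0, -2.7]
width: 0.0562
gripper_force: 35.0
shift cm [-35.58   4.29   0.43] turn [-0.     0.001  0.205]
shift cm [-35.57   4.29  17.07] turn [-0.     0.001  0.205]
```

```bash
python3 -m creep '[[[4,-4.5,0.5,0,0,0,0.03],[4,-9,1.1,0,0,0,0.06],[4,-13.5,1.6,0,0,0,0.09],[4,-18,2.2,0,0,0,0.12],[4,-22.5,2.7,0,0,0,0.14],[4,-27,3.2,0,0,0,0.16],[4,-31.5,3.8,0,0,0,0.18],[4,-35.6,4.3,0,0,0,0.205],[4,-35.6,4.3,0,0,0,0.205],[4,-35.6,4.3,3,0,0,0.205],[4,-35.6,4.3,7,0,0,0.205],[4,-35.6,4.3,11,0,0,0.205],[4,-35.6,4.3,14,0,0,0.205],[4,-35.6,4.3,16,0,0,0.205],[4,-35.6,4.3,16.6,0,0,0.205],[4,-35.6,4.3,16.9,0,0,0.205],[4,-35.6,4.3,17,0,0,0.205],[4,-35.6,4.3,17,0,0,0.205]]]'
```

```text
t: 21.38
eef_pos: [0.4921, 0.2512, 0.045]
ee_rot: [-3.141, 0.001, -1.621]
force: [-0.6, 0.4, -2.0]
width: 0.0564
gripper_force: 35.0
```

```bash
python3 -m creep '[[[4,0,0,0.1,0,0,0],[4,0,0,0.2,0,0,0],[4,0,0,0.2,0,0,0],[8.7,0,0,0.2,0,0,0],[8.7,0,0,0.2,0,0,0],[8.7,0,0,0.2,0,0,0],[8.7,0,0,0.2,0,0,0],[8.7,0,0,0.2,0,0,0],[8.7,0,0,-2,0,0,0],[8.7,0,0,-6,0,0,0],[8.7,0,0,-12,0,0,0],[8.7,0,0,-15.5,0,0,0],[8.7,0,0,-15.5,0,0,0]]]'
python3 - <<'E'
from h import *
to([.5768,-.0048,.2],.155);to([.5768,-.0048,.05],.155)
E
```

```text
t: 23.0
eef_pos: [0.4932, 0.2521, 0.2028]
ee_rot: [-3.137, 0.004, -1.62]
force: [-0.9, 0.5, -0.5]
width: 0.0871
gripper_force: 0.0
shift cm [25.25 -9.62  0.21] turn [-0.005  0.004 -0.205]
shift cm [25.31 -9.56 15.21] turn [-0.005  0.004 -0.205]
```

```bash
python3 -m creep '[[[8.7,5,-1.9,0,0,0,-0.04],[8.7,10,-3.8,0,0,0,-0.08],[8.7,15,-5.7,0,0,0,-0.12],[8.7,20,-7.6,0,0,0,-0.16],[8.7,25.2,-9.6,0.2,0,0,-0.205],[8.7,25.2,-9.6,0.2,0,0,-0.205],[8.7,25.2,-9.6,0.2,0,0,-0.205]]]'
python3 - <<'E'
from h import *
p=camera_params("wrist");im=grab_frame("wrist");cv2.imwrite("pics/w8.png",im);H=hsv(im);h,s,v=[H[...,i].astype(int) for i in range(3)]
c=blob((h>24)&(h<34)&(s>120)&(v>150),(260,130,380,260));P=at("wrist",c,.131,p)*1000;print(cv2.minEnclosingCircle(P.astype(np.float32)),cv2.boundingRect(c))
to([.5768,-.0048,.05],.155)
E
```

```text
t: 23.88
eef_pos: [0.5746, -0.0058, 0.1963]
ee_rot: [3.14, 0.0, -1.417]
force: [0.1, -0.1, -0.5]
width: 0.0868
gripper_force: 0.0
((577.2236328125, -12.638769149780273), 25.40791130065918) (285, 170, 59, 35)
shift cm [ 0.   -0.24 14.67] turn [ 0.001  0.    -0.   ]
```

```bash
python3 -m creep '[[[8.7,0,-0.2,4,0,0,0],[8.7,0,-0.2,8,0,0,0],[8.7,0,-0.2,11,0,0,0],[8.7,0,-0.2,13,0,0,0],[8.7,0,-0.2,14.2,0,0,0],[8.7,0,-0.2,14.6,0,0,0],[8.7,0,-0.2,14.6,0,0,0],[4,0,-0.2,14.6,0,0,0],[4,0,-0.2,14.6,0,0,0],[4,0,-0.2,14.6,0,0,0],[4,0,-0.2,14.6,0,0,0],[4,0,-0.2,14.6,0,0,0],[4,0,-0.2,14.6,0,0,0],[4,0,-0.2,14.6,0,0,0],[4,0,-0.2,14.6,0,0,0]]]' 35
```

```text
t: 25.8
eef_pos: [0.5772, -0.0052, 0.0516]
ee_rot: [-3.141, -0.0, -1.416]
force: [0.3, -0.2, 4.2]
width: 0.0586
gripper_force: 35.0
```

```bash
python3 -m creep '[[[4,0,0,-1,0,0,0],[4,0,0,-2,0,0,0],[4,0,0,-4,0,0,0],[4,0,0,-8,0,0,0],[4,0,0,-12,0,0,0],[4,0,0,-15.5,0,0,0],[4,0,0,-16,0,0,0],[4,0,0,-16,0,0,0]]]'
python3 - <<'E'
from h import *
to([.397,.255,.21],-.05);to([.397,.255,.041],-.05)
E
```

```text
t: 26.8
eef_pos: [0.5765, -0.0051, 0.2109]
ee_rot: [3.141, 0.001, -1.416]
force: [0.1, 0.5, -4.1]
width: 0.0584
gripper_force: 35.0
shift cm [-28.46  13.72   0.11] turn [0.001 0.001 0.205]
shift cm [-28.45  13.71  17.01] turn [0.001 0.001 0.205]
```

```bash
python3 -m creep '[[[4,-4.7,2.3,0,0,0,0.035],[4,-9.4,4.6,0,0,0,0.07],[4,-14.1,6.8,0,0,0,0.1],[4,-18.8,9.1,0,0,0,0.135],[4,-23.5,11.4,0,0,0,0.17],[4,-28.4,13.7,0,0,0,0.205],[4,-28.4,13.7,0,0,0,0.205],[4,-28.4,13.7,0,0,0,0.205],[4,-28.4,13.7,3,0,0,0.205],[4,-28.4,13.7,7,0,0,0.205],[4,-28.4,13.7,11,0,0,0.205],[4,-28.4,13.7,14,0,0,0.205],[4,-28.4,13.7,16,0,0,0.205],[4,-28.4,13.7,16.6,0,0,0.205],[4,-28.4,13.7,16.9,0,0,0.205],[4,-28.4,13.7,17.1,0,0,0.205],[4,-28.4,13.7,17.1,0,0,0.205]]]'
```

```text
t: 28.92
eef_pos: [0.3982, 0.2546, 0.041]
ee_rot: [-3.141, 0.001, -1.621]
force: [-1.1, -1.1, -2.8]
width: 0.0584
gripper_force: 35.0
```

```bash
python3 -m creep '[[[4,0,0,0.1,0,0,0],[4,0,0,0.1,0,0,0],[7.2,0,0,0.1,0,0,0],[7.2,0,0,0.1,0,0,0],[7.2,0,0,0.1,0,0,0],[7.2,0,0,0.1,0,0,0],[7.2,0,0,0.1,0,0,0],[7.2,0,0,-2,0,0,0],[7.2,0,0,-6,0,0,0],[7.2,0,0,-12,0,0,0],[7.2,0,0,-16,0,0,0],[7.2,0,0,-16,0,0,0],[7.2,0,0,-16,0,0,0]]]'
python3 - <<'E'
from h import *
s=get_state();C=R.from_euler('xyz',s["ee_rot"]).as_matrix();print(s["q"].round(2),(C.T@(np.array([.72,-.03,.2])-s["eef_pos"])*100).round(2))
T=R.from_euler('xyz',[np.pi,0,-1.416-np.pi/2]).as_matrix();print(R.from_matrix(C.T@T).as_rotvec())
im=grab_frame("top");cv2.imwrite("pics/t9.png",im)
E
```

```text
t: 30.55
eef_pos: [0.3974, 0.254, 0.1998]
ee_rot: [3.141, -0.0, -1.621]
force: [0.6, -0.7, -0.6]
width: 0.072
gripper_force: 0.0
[ 0.99  0.01 -0.41 -0.   -1.15 -1.04] [ 26.74 -33.64  -0.04]
[ 4.75964082e-04 -5.45594673e-04  1.36575434e+00]
```

```bash
python3 -m creep '[[[5.4,3,-3.7,0,0,0,0.15],[5.4,6,-7.5,0,0,0,0.3],[5.4,9,-11.2,0,0,0,0.45],[5.4,12,-15,0,0,0,0.6],[5.4,15,-18.7,0,0,0,0.75],[5.4,18,-22.5,0,0,0,0.9],[5.4,21,-26.2,0,0,0,1.05],[5.4,24,-30,0,0,0,1.2],[5.4,26.7,-33.6,0,0,0,1.366],[5.4,26.7,-33.6,0,0,0,1.366],[5.4,26.7,-33.6,0,0,0,1.366],[5.4,26.7,-33.6,0,0,0,1.366]]]'
python3 - <<'E'
from h import *
print(get_state()["q"].round(2),ray("wrist",[320,200])[0])
a=grab_frame("wrist");cv2.imwrite("pics/w9.png",a);t=cv2.imread("pics/t9.png")
cv2.imwrite("pics/v9.png",np.hstack([cv2.resize(a[20:260,160:480],(480,360)),cv2.resize(t[180:310,130:245],(318,360))]))
E
```

```text
t: 32.1
eef_pos: [0.7194, -0.0286, 0.2]
ee_rot: [3.142, -0.001, -2.985]
force: [0.4, -0.1, 0.2]
width: 0.0541
gripper_force: 0.0
[ 0.23  0.43  0.14 -0.   -1.28 -1.64] [ 0.65015217 -0.03914466  0.39176512]
```

View pics/v9.png

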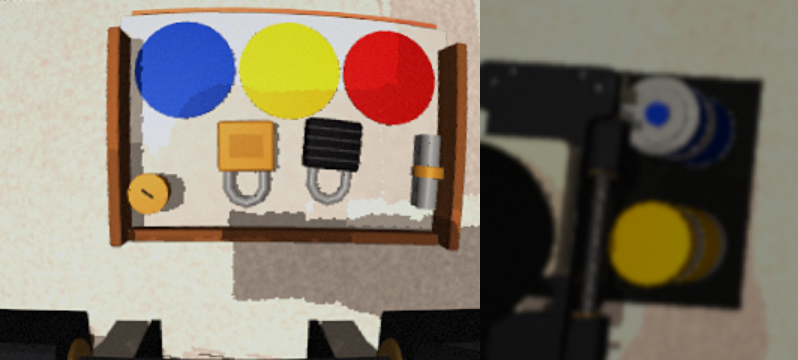

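The wrist view now shows all three empty coasters, the brass padlock (crop (247,147)), the black one (333,145) and the loose tin lid to the left. Blue and yellow stand on the mat.

Run:
```python
from h import *
im=cv2.imread("pics/w9.png");H=hsv(im);h,s,v=[H[...,i].astype(int) for i in range(3)]
def circ(m,nm,box):
    P=at("wrist",blob(m,box),.014)*1000;h_=cv2.convexHull(P.astype(np.float32));print(nm,np.round(cv2.minEnclosingCircle(h_),1) if 0 else cv2.minEnclosingCircle(h_), cv2.fitEllipse(h_)[:2])
b=(240,25,460,110)
circ((h>100)&(h<130)&(s>120),"blue",b);circ((h>24)&(h<34)&(s>120),"yel",b);circ(((h<6)|(h>174))&(s>150),"red",b)
m=(h>10)&(h<24)&(s>110)&(v>90)
for z in(.032,):
    P=at("wrist",blob(m,(295,95,350,140)),z);print("brass",rect(P),cv2.boundingRect(blob(m,(295,95,350,140))))
k=blob(v<60,(355,90,405,140));print("black",rect(at("wrist",k,.032)))
```

```text
blue ((589.8394165039062, -89.4101791381836), 40.84467315673828) ((589.7015380859375, -89.49178314208984), (80.747802734375, 81.03128051757812))
yel ((577.24462890625, -5.4562482833862305), 40.924068450927734) ((577.152099609375, -5.42111873626709), (80.58065032958984, 81.4666976928711))
red ((564.4725952148438, 78.16645050048828), 40.93928527832031) ((564.291748046875, 78.33600616455078), (80.41893005371094, 81.25249481201172))
brass (array([646., -31.]), array([38.5, 42.7]), 9.3) (305, 101, 38, 34)
black (array([632.3,  34.9]), array([38.8, 45.1]), 6.8)
```

Run:
```python
from h import *
im=cv2.imread("pics/w9.png")
# shackle width of brass, lid edges along row through shackle, in rack frame about brass centre
p0=np.array([.646,-.031]);ex=np.array([np.cos(.155),np.sin(.155)]);ey=np.array([-ex[1],ex[0]])
H=hsv(im);h,s,v=[H[...,i].astype(int) for i in range(3)]
m=(h>10)&(h<24)&(s>110)&(v>90)
for n,c,z in(("brass",blob(m,(295,95,350,140)),.032),("lid",blob(m,(240,130,275,170)),.035),("black",blob(v<60,(355,90,405,140)),.032)):
    P=at("wrist",c,z)-p0;print(n,"x",np.percentile(P@ex,[2,98])*1000,"y",np.percentile(P@ey,[2,98])*1000)
to([.6816,-.0254,.06],.155+np.pi/2);to([.6816,-.0254,-.008],.155+np.pi/2)
```

```text
brass x [-19.33677394  19.33198869] y [-21.26213309  21.4635408 ]
lid x [20.65718923 51.38006382] y [-91.85301612 -60.68365304]
black x [-22.87443453  16.31676904] y [44.64033729 89.97896858]
shift cm [ 3.7   0.89 14.04] turn [ 0.    -0.     0.001]
shift cm [ 3.7   0.89 20.84] turn [ 0.    -0.     0.001]
```

The gap between the padlock bodies (about 25 mm) is barely more than a finger (21 mm). I'll first take the shackle, where there is more room, and draw the brass padlock about 10 mm away from the black one.

```bash
python3 -m creep '[[[4.9,3.7,0.9,4,0,0,0],[4.9,3.7,0.9,8,0,0,0],[4.9,3.7,0.9,12,0,0,0],[4.9,3.7,0.9,14,0,0,0],[4.9,3.7,0.9,16,0,0,0],[4.9,3.7,0.9,18,0,0,0],[4.9,3.7,0.9,19.5,0,0,0],[4.9,3.7,0.9,20.3,0,0,0],[4.9,3.7,0.9,20.8,0,0,0],[4.9,3.7,0.9,20.8,0,0,0]]]'
```

```text
t: 33.4
eef_pos: [0.6822, -0.026, -0.0075]
ee_rot: [-3.142, 0.0, -2.987]
force: [-0.2, -0.4, 0.8]
width: 0.0492
gripper_force: 0.0
```

```bash
python3 -m creep '[[[4.9,0,0,0.2,0,0,0],[4.9,0,0,0.4,0,0,0],[4.9,0,0,0.4,0,0,0]]]'
python3 -m creep '[[[2.5,0,0,0.4,0,0,0],[2.5,0,0,0.4,0,0,0],[2.5,0,0,0.4,0,0,0],[2.5,0,0,0.4,0,0,0],[2.5,0,0,0.4,0,0,0],[2.5,0,0,0.4,0,0,0]]]' 12
python3 - <<'E'
from h import *
s=get_state();C=R.from_euler('xyz',s["ee_rot"]).as_matrix();print("tool y in world",C[:,1].round(2))
E
```

```text
t: 33.78
eef_pos: [0.6821, -0.0261, -0.0116]
ee_rot: [3.142, -0.0, -2.987]
force: [0.6, 0.1, -0.2]
width: 0.0487
gripper_force: 0.0
t: 34.52
eef_pos: [0.682, -0.026, -0.0157]
ee_rot: [3.142, -0.0, -2.987]
force: [-0.3, -0.8, -2.1]
width: 0.0352
gripper_force: 12.0
tool y in world [-0.15  0.99  0.  ]
```

```bash
python3 -m creep '[[[2.5,0,-0.3,-0.1,0,0,0],[2.5,0,-0.7,-0.1,0,0,0],[2.5,0,-1.0,-0.1,0,0,0],[2.5,0,-1.0,-0.1,0,0,0],[4.2,0,-1.0,0,0,0,0],[4.2,0,-1.0,0,0,0,0],[4.2,0,-1.0,0,0,0,0],[4.2,0,-1.0,-3,0,0,0],[4.2,0,-1.0,-7,0,0,0],[4.2,3,-1.0,-12,0,0,0],[5.4,-3.7,-1.0,-18,0,0,0],[5.4,-3.7,-1.0,-21,0,0,0],[5.4,-3.7,-1.0,-21,0,0,0],[5.4,-3.7,-1.0,-21,0,0,0],[5.4,-3.7,-1.0,-21,0,0,0]]]'
python3 - <<'E'
from h import *
im=grab_frame("wrist");cv2.imwrite("pics/w10.png",im)
p0=np.array([.646,-.031]);ex=np.array([np.cos(.155),np.sin(.155)]);ey=np.array([-ex[1],ex[0]])
H=hsv(im);h,s,v=[H[...,i].astype(int) for i in range(3)]
m=(h>10)&(h<24)&(s>110)&(v>90);c=blob(m,(285,90,360,145))
P=at("wrist",c,.032);print("brass",rect(P),cv2.boundingRect(c));P=P-p0;print("x",np.percentile(P@ex,[2,98])*1000,"y",np.percentile(P@ey,[2,98])*1000)
k=blob(v<60,(355,90,415,140));P=at("wrist",k,.032)-p0;print("black x",np.percentile(P@ex,[2,98])*1000,"y",np.percentile(P@ey,[2,98])*1000)
E
```

```text
t: 36.4
eef_pos: [0.7192, -0.0303, 0.193]
ee_rot: [3.141, -0.002, -2.987]
force: [0.6, 0.5, -0.6]
width: 0.054
gripper_force: 0.0
brass (array([647.6, -41.8]), array([38.8, 41.9]), 9.1) (297, 101, 38, 35)
x [-19.55631237  19.3000935 ] y [-31.79179353  10.08429646]
black x [-23.12704367  16.30425882] y [44.36215266 89.93643714]
```

Run:
```python
from h import *
to([.6495,-.0415,.06],.158+np.pi/2);to([.6495,-.0415,-.012],.158+np.pi/2)
```

```text
shift cm [ 7.04 -0.03 13.33] turn [ 0.    -0.002 -0.003]
shift cm [ 7.03 -0.03 20.53] turn [ 0.    -0.002 -0.003]
```

```bash
python3 -m creep '[[[5.4,3.5,0,4,0,0,0],[5.4,7,0,8,0,0,0],[5.4,7,0,12,0,0,0],[5.4,7,0,14,0,0,0],[5.4,7,0,16,0,0,0],[5.4,7,0,18,0,0,0],[5.4,7,0,19.5,0,0,0],[5.4,7,0,20.2,0,0,0],[5.4,7,0,20.5,0,0,0],[5.4,7,0,20.5,0,0,0],[3.5,7,0,20.5,0,0,0],[3.5,7,0,20.5,0,0,0],[3.5,7,0,20.5,0,0,0],[3.5,7,0,20.5,0,0,0],[3.5,7,0,20.5,0,0,0],[3.5,7,0,20.5,0,0,0]]]' 40
```

```text
t: 38.45
eef_pos: [0.6515, -0.0409, -0.01]
ee_rot: [-3.142, 0.001, -2.987]
force: [-0.2, 0.6, 6.0]
width: 0.0437
gripper_force: 40.0
```

```bash
python3 -m creep '[[[3.5,0,0,-1,0,0,0],[3.5,0,0,-2,0,0,0],[3.5,0,0,-5,0,0,0],[3.5,0,0,-9,0,0,0],[3.5,0,0,-13,0,0,0],[3.5,0,0,-16,0,0,0],[3.5,0,0,-16,0,0,0],[3.5,0,0,-16,0,0,0]]]'
python3 - <<'E'
from h import *
to([.466,-.301,.15],np.pi/2);to([.466,-.301,-.0165],np.pi/2)
E
```

```text
t: 39.45
eef_pos: [0.6502, -0.0409, 0.1486]
ee_rot: [3.141, -0.001, -2.987]
force: [-0.5, -0.6, -2.9]
width: 0.0439
gripper_force: 40.0
shift cm [ 22.2  -22.87  -0.13] turn [ 0.001 -0.001  0.154]
shift cm [ 22.18 -22.88  16.52] turn [ 0.001 -0.001  0.154]
```

```bash
python3 -m creep '[[[3.5,3.7,-3.8,0,0,0,0.03],[3.5,7.4,-7.6,0,0,0,0.05],[3.5,11.1,-11.4,0,0,0,0.08],[3.5,14.8,-15.2,0,0,0,0.1],[3.5,18.5,-19,0,0,0,0.13],[3.5,22.2,-22.9,0,0,0,0.154],[3.5,22.2,-22.9,0,0,0,0.154],[3.5,22.2,-22.9,0,0,0,0.154],[3.5,22.2,-22.9,4,0,0,0.154],[3.5,22.2,-22.9,8,0,0,0.154],[3.5,22.2,-22.9,11,0,0,0.154],[3.5,22.2,-22.9,13.5,0,0,0.154],[3.5,22.2,-22.9,15,0,0,0.154],[3.5,22.2,-22.9,16,0,0,0.154],[3.5,22.2,-22.9,16.4,0,0,0.154],[3.5,22.2,-22.9,16.4,0,0,0.154]]]'
```

```text
t: 41.45
eef_pos: [0.4674, -0.3015, -0.0143]
ee_rot: [-3.141, 0.0, -3.141]
force: [-0.1, 0.8, -2.3]
width: 0.0437
gripper_force: 40.0
```

```bash
python3 -m creep '[[[3.5,0.1,0,0.2,0,0,0],[3.5,0.1,0,0.35,0,0,0],[3.5,0.1,0,0.35,0,0,0]]]'
```

```text
t: 41.82
eef_pos: [0.4661, -0.3016, -0.018]
ee_rot: [-3.142, 0.0, -3.141]
force: [-0.1, -1.1, -2.2]
width: 0.0432
gripper_force: 40.0
```

```bash
python3 -m creep '[[[3.5,0,0,0.1,0,0,0],[3.5,0,0,0.2,0,0,0],[3.5,0,0,0.2,0,0,0]]]'
```

```text
t: 42.2
eef_pos: [0.4662, -0.3016, -0.0181]
ee_rot: [-3.141, 0.001, -3.14]
force: [-5.6, 5.6, 19.2]
width: 0.0434
gripper_force: 40.0
```

Contact with the tray floor. Releasing, rising and looking.

```bash
python3 -m creep '[[[3.5,0,0,-0.1,0,0,0],[5.8,0,0,-0.1,0,0,0],[5.8,0,0,-0.1,0,0,0],[5.8,0,0,-0.1,0,0,0],[5.8,0,0,-0.1,0,0,0],[5.8,0,0,-2,0,0,0],[5.8,0,0,-6,0,0,0],[7.2,0,0,-12,0,0,0],[7.2,0,0,-18,0,0,0],[7.2,0,0,-22,0,0,0],[7.2,0,0,-22,0,0,0]]]'
python3 - <<'E'
from h import *
t=grab_frame("top");cv2.imwrite("pics/t11.png",t)
p=camera_params("wrist");im=grab_frame("wrist");cv2.imwrite("pics/w11.png",im)
H=hsv(t);h,s,v=[H[...,i].astype(int) for i in range(3)]
for n,m,z in(("brass",(h>10)&(h<26)&(s>100)&(v>70),.024),):
    try:
        c=blob(m,(410,200,495,285));print(n,rect(at("top",c,z)),len(c))
    except Exception as e:print(e)
print(get_state()["q"].round(2))
s_=get_state();C=R.from_euler('xyz',s_["ee_rot"]).as_matrix();T=R.from_euler('xyz',[np.pi,0,-1.621]).as_matrix();print((C.T@(np.array([.3982,.2546,.205])-s_["eef_pos"])*100).round(2),R.from_matrix(C.T@T).as_rotvec())
E
```

```text
t: 43.58
eef_pos: [0.4679, -0.3022, 0.2037]
ee_rot: [-3.139, 0.007, -3.14]
force: [-0.5, 0.7, -1.5]
width: 0.0717
gripper_force: 0.0
brass (array([ 462.9, -303.4]), array([169.5, 195.8]), 87.8) 339
[-0.22  0.16 -0.24 -0.   -1.17 -1.35]
[ 6.73 55.59 -0.51] [-4.60140398e-05  6.41006898e-04 -1.51994168e+00]
```

```bash
python3 -m creep '[[[7.2,0.7,5.5,0,0,0,-0.16],[7.2,1.4,11,0,0,0,-0.32],[7.2,2,16.5,0,0,0,-0.48],[7.2,2.7,22,0,0,0,-0.64],[7.2,3.4,27.5,0,0,0,-0.8],[7.2,4,33,0,0,0,-0.96],[7.2,4.7,38.5,0,0,0,-1.12],[7.2,5.4,44,0,0,0,-1.28],[7.2,6,49.5,0,0,0,-1.44],[7.2,6.7,55.6,0,0,0,-1.52],[7.2,6.7,55.6,0,0,0,-1.52],[7.2,6.7,55.6,0,0,0,-1.52]]]'
python3 - <<'E'
from h import *
t=grab_frame("top");cv2.imwrite("pics/t12.png",t);a=grab_frame("wrist");cv2.imwrite("pics/w12.png",a)
cv2.imwrite("pics/v12.png",np.hstack([cv2.resize(t[205:280,410:495],None,fx=5,fy=5),cv2.resize(a[80:300,200:420],(375,375))]))
H=hsv(t);h,s,v=[H[...,i].astype(int) for i in range(3)]
c=blob((h>10)&(h<26)&(s>100)&(v>70),(420,215,482,270));print("brass",rect(at("top",c,.024)),cv2.boundingRect(c))
c=blob((h>40)&(h<85)&(s>100),(410,200,495,285));print("tray",rect(at("top",c,.022)))
to([.3982,.2546,.041],-.05)
E
```

```text
t: 45.18
eef_pos: [0.3978, 0.2539, 0.1983]
ee_rot: [3.14, -0.003, -1.62]
force: [0.4, 0.3, -0.2]
width: 0.072
gripper_force: 0.0
brass (array([ 463.5, -299.2]), array([40.3, 41.2]), 0.4) (442, 232, 19, 19)
tray (array([ 462.2, -300.9]), array([141.9, 137. ]), 89.4)
shift cm [-1.500e-01  1.000e-02  1.581e+01] turn [ 0.001 -0.001 -0.001]
```

View pics/v12.png

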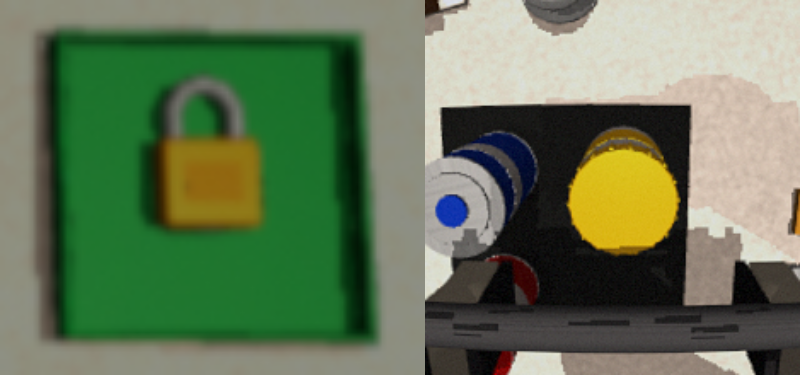

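The brass padlock lies flat at the tray's middle, within about 2 mm. The yellow jar is in line under the gripper. Fetching it.

```bash
python3 -m creep '[[[7.2,-0.1,0,4,0,0,0],[7.2,-0.1,0,8,0,0,0],[7.2,-0.1,0,12,0,0,0],[7.2,-0.1,0,14,0,0,0],[7.2,-0.1,0,15.3,0,0,0],[7.2,-0.1,0,15.8,0,0,0],[7.2,-0.1,0,15.8,0,0,0],[4,-0.1,0,15.8,0,0,0],[4,-0.1,0,15.8,0,0,0],[4,-0.1,0,15.8,0,0,0],[4,-0.1,0,15.8,0,0,0],[4,-0.1,0,15.8,0,0,0],[4,-0.1,0,15.8,0,0,0]]]' 35
```

```text
t: 46.9
eef_pos: [0.3988, 0.2559, 0.0425]
ee_rot: [-3.141, 0.001, -1.62]
force: [-2.1, -0.8, 6.8]
width: 0.0583
gripper_force: 35.0
```

```bash
python3 -m creep '[[[4,0,0,-1,0,0,0],[4,0,0,-2,0,0,0],[4,0,0,-4,0,0,0],[4,0,0,-8,0,0,0],[4,0,0,-12,0,0,0],[4,0,0,-15.5,0,0,0],[4,0,0,-16,0,0,0],[4,0,0,-16,0,0,0]]]'
python3 - <<'E'
from h import *
to([.5772,-.0054,.2],.155);to([.5772,-.0054,.0515],.155)
E
```

```text
t: 47.9
eef_pos: [0.3982, 0.2552, 0.2015]
ee_rot: [3.141, 0.0, -1.621]
force: [0.1, -0.9, -4.1]
width: 0.0582
gripper_force: 35.0
shift cm [ 25.12 -19.19   0.14] turn [ 0.001  0.    -0.205]
shift cm [ 25.13 -19.2   14.99] turn [ 0.001  0.    -0.205]
```

```bash
python3 -m creep '[[[4,4.2,-3.2,0,0,0,-0.03],[4,8.4,-6.4,0,0,0,-0.07],[4,12.6,-9.6,0,0,0,-0.1],[4,16.8,-12.8,0,0,0,-0.14],[4,21,-16,0,0,0,-0.17],[4,25.1,-19.2,0,0,0,-0.205],[4,25.1,-19.2,0,0,0,-0.205],[4,25.1,-19.2,0,0,0,-0.205],[4,25.1,-19.2,3,0,0,-0.205],[4,25.1,-19.2,7,0,0,-0.205],[4,25.1,-19.2,10.5,0,0,-0.205],[4,25.1,-19.2,13,0,0,-0.205],[4,25.1,-19.2,14,0,0,-0.205],[4,25.1,-19.2,14.5,0,0,-0.205],[4,25.1,-19.2,14.7,0,0,-0.205],[4,25.1,-19.2,14.7,0,0,-0.205]]]'
```

```text
t: 49.9
eef_pos: [0.5783, -0.0046, 0.0556]
ee_rot: [-3.14, 0.0, -1.416]
force: [0.9, -0.1, -3.8]
width: 0.0582
gripper_force: 35.0
```

```bash
python3 -m creep '[[[4,0.05,0.1,0.15,0,0,0],[4,0.05,0.1,0.25,0,0,0],[4,0.05,0.1,0.25,0,0,0]]]'
```

```text
t: 50.28
eef_pos: [0.5775, -0.0059, 0.0537]
ee_rot: [-3.14, -0.001, -1.415]
force: [-1.4, -2.0, 5.1]
width: 0.0588
gripper_force: 35.0
```

```bash
python3 -m creep '[[[8.7,0,0,0,0,0,0],[8.7,0,0,0,0,0,0],[8.7,0,0,0,0,0,0],[8.7,0,0,0,0,0,0],[8.7,0,0,0,0,0,0],[8.7,0,0,-2,0,0,0],[8.7,0,0,-6,0,0,0],[8.7,0,0,-12,0,0,0],[8.7,0,0,-15,0,0,0],[8.7,0,0,-15,0,0,0],[8.7,0,0,-15,0,0,0]]]'
python3 - <<'E'
from h import *
to([.4921,.2512,.2],-.05);to([.4921,.2512,.0435],-.05)
E
```

```text
t: 51.65
eef_pos: [0.5764, -0.0055, 0.2017]
ee_rot: [3.141, 0.0, -1.416]
force: [0.0, -0.1, -0.6]
width: 0.0869
gripper_force: 0.0
shift cm [-26.66   4.37   0.18] turn [0.001 0.    0.205]
shift cm [-26.65   4.36  15.83] turn [0.001 0.    0.205]
```

```bash
python3 -m creep '[[[8.7,-5,0.8,0,0,0,0.04],[8.7,-10,1.6,0,0,0,0.08],[8.7,-15,2.4,0,0,0,0.12],[8.7,-20,3.3,0,0,0,0.16],[8.7,-26.6,4.4,0,0,0,0.205],[8.7,-26.6,4.4,0,0,0,0.205],[8.7,-26.6,4.4,0,0,0,0.205],[8.7,-26.6,4.4,4,0,0,0.205],[8.7,-26.6,4.4,8,0,0,0.205],[8.7,-26.6,4.4,12,0,0,0.205],[8.7,-26.6,4.4,14.5,0,0,0.205],[8.7,-26.6,4.4,15.7,0,0,0.205],[8.7,-26.6,4.4,15.8,0,0,0.205],[4,-26.6,4.4,15.8,0,0,0.205],[4,-26.6,4.4,15.8,0,0,0.205],[4,-26.6,4.4,15.8,0,0,0.205],[4,-26.6,4.4,15.8,0,0,0.205],[4,-26.6,4.4,15.8,0,0,0.205],[4,-26.6,4.4,15.8,0,0,0.205],[4,-26.6,4.4,15.8,0,0,0.205]]]' 35
```

```text
t: 54.15
eef_pos: [0.4926, 0.2508, 0.0448]
ee_rot: [-3.141, 0.0, -1.621]
force: [-2.4, 0.7, 5.3]
width: 0.057
gripper_force: 35.0
```

```bash
python3 -m creep '[[[4,0,0,0,0,0,0],[4,0,0,-1,0,0,0],[4,0,0,-2,0,0,0],[4,0,0,-4,0,0,0],[4,0,0,-8,0,0,0],[4,0,0,-12,0,0,0],[4,0,0,-15.5,0,0,0],[4,0,0,-16.5,0,0,0],[4,0,0,-16.5,0,0,0],[4,0,0,-16.5,0,0,0]]]'
python3 - <<'E'
from h import *
to([.5898,-.0894,.2],.155);to([.5898,-.0894,.0545],.155)
E
```

```text
t: 55.4
eef_pos: [0.4916, 0.25, 0.2077]
ee_rot: [3.139, -0.002, -1.621]
force: [-0.1, 0.3, -2.0]
width: 0.0568
gripper_force: 35.0
shift cm [ 33.4  -11.52   0.8 ] turn [ 0.002 -0.001 -0.205]
shift cm [ 33.38 -11.55  15.35] turn [ 0.002 -0.001 -0.205]
```

```bash
python3 -m creep '[[[4,4.2,-1.4,0,0,0,-0.03],[4,8.4,-2.9,0,0,0,-0.06],[4,12.6,-4.3,0,0,0,-0.08],[4,16.8,-5.8,0,0,0,-0.11],[4,21,-7.2,0,0,0,-0.13],[4,25.2,-8.7,0,0,0,-0.16],[4,29.4,-10.1,0,0,0,-0.18],[4,33.4,-11.5,0,0,0,-0.205],[4,33.4,-11.5,0,0,0,-0.205],[4,33.4,-11.5,0,0,0,-0.205],[4,33.4,-11.5,4,0,0,-0.205],[4,33.4,-11.5,8,0,0,-0.205],[4,33.4,-11.5,11.5,0,0,-0.205],[4,33.4,-11.5,13.5,0,0,-0.205],[4,33.4,-11.5,14.5,0,0,-0.205],[4,33.4,-11.5,15,0,0,-0.205],[4,33.4,-11.5,15,0,0,-0.205]]]'
```

```text
t: 57.52
eef_pos: [0.5908, -0.0885, 0.0597]
ee_rot: [-3.141, -0.0, -1.415]
force: [0.0, 0.1, -1.3]
width: 0.0566
gripper_force: 35.0
```

```bash
python3 -m creep '[[[4,0.1,0.1,0.2,0,0,0],[4,0.1,0.1,0.35,0,0,0],[4,0.1,0.1,0.42,0,0,0],[4,0.1,0.1,0.42,0,0,0]]]'
```

```text
t: 58.02
eef_pos: [0.5899, -0.0901, 0.0558]
ee_rot: [-3.141, -0.0, -1.416]
force: [-2.2, 0.6, 5.2]
width: 0.0564
gripper_force: 35.0
```

```bash
python3 -m creep '[[[8.7,0,0,0,0,0,0],[8.7,0,0,0,0,0,0],[8.7,0,0,0,0,0,0],[8.7,0,0,0,0,0,0],[8.7,0,0,0,0,0,0],[8.7,0,0,-2,0,0,0],[8.7,0,0,-6,0,0,0],[8.7,0,0,-12,0,0,0],[8.7,0,0,-15,0,0,0],[8.7,0,0,-15,0,0,0],[8.7,0,0,-15,0,0,0]]]'
python3 - <<'E'
from h import *
to([.4971,.3454,.2],-.05);to([.4971,.3454,.063],-.05)
E
```

```text
t: 59.4
eef_pos: [0.5892, -0.0898, 0.2045]
ee_rot: [3.141, 0.0, -1.416]
force: [-0.0, -0.0, -0.0]
width: 0.0871
gripper_force: 0.0
shift cm [-44.42   2.39   0.47] turn [0.001 0.    0.205]
shift cm [-44.41   2.38  14.17] turn [0.001 0.    0.205]
```

```bash
python3 -m creep '[[[8.7,-5.5,0.3,0,0,0,0.03],[8.7,-11,0.6,0,0,0,0.06],[8.7,-16.5,0.9,0,0,0,0.09],[8.7,-22,1.2,0,0,0,0.12],[8.7,-27.5,1.5,0,0,0,0.15],[8.7,-33,1.8,0,0,0,0.17],[8.7,-38.5,2.1,0,0,0,0.19],[8.7,-44.4,2.4,0,0,0,0.205],[8.7,-44.4,2.4,0,0,0,0.205],[8.7,-44.4,2.4,0,0,0,0.205],[8.7,-44.4,2.4,4,0,0,0.205],[8.7,-44.4,2.4,8,0,0,0.205],[8.7,-44.4,2.4,11,0,0,0.205],[8.7,-44.4,2.4,13,0,0,0.205],[8.7,-44.4,2.4,14,0,0,0.205],[8.7,-44.4,2.4,14.2,0,0,0.205],[8.7,-44.4,2.4,14.2,0,0,0.205]]]'
```

```text
t: 61.52
eef_pos: [0.498, 0.345, 0.0639]
ee_rot: [-3.141, 0.001, -1.621]
force: [0.8, -1.0, 0.2]
width: 0.0873
gripper_force: 0.0
```

```bash
python3 -m creep '[[[4,0,0,0,0,0,0],[4,0,0,0,0,0,0],[4,0,0,0,0,0,0],[4,0,0,0,0,0,0],[4,0,0,0,0,0,0],[4,0,0,0,0,0,0],[4,0,0,0,0,0,0]]]' 35
```

```text
t: 62.4
eef_pos: [0.4975, 0.3451, 0.0633]
ee_rot: [-3.142, 0.0, -1.621]
force: [-1.5, 0.2, 2.9]
width: 0.0518
gripper_force: 35.0
```

```bash
python3 -m creep '[[[4,0,0,-1,0,0,0],[4,0,0,-2,0,0,0],[4,0,0,-4,0,0,0],[4,0,0,-8,0,0,0],[4,0,0,-12,0,0,0],[4,0,0,-13,0,0,0],[4,0,0,-13,0,0,0],[4,0,0,-13,0,0,0]]]'
python3 - <<'E'
from h import *
to([.5644,.0780,.19],.155);to([.5644,.0780,.0755],.155)
E
```

```text
t: 63.4
eef_pos: [0.4967, 0.3444, 0.1915]
ee_rot: [3.14, -0.002, -1.621]
force: [0.3, -0.1, -3.9]
width: 0.0518
gripper_force: 35.0
shift cm [26.26 -8.1   0.18] turn [ 0.002 -0.002 -0.205]
shift cm [26.24 -8.13 11.63] turn [ 0.002 -0.002 -0.205]
```

```bash
python3 -m creep '[[[4,4.4,-1.3,0,0,0,-0.03],[4,8.8,-2.7,0,0,0,-0.07],[4,13.2,-4,0,0,0,-0.1],[4,17.6,-5.4,0,0,0,-0.14],[4,22,-6.8,0,0,0,-0.17],[4,26.3,-8,0,0,0,-0.205],[4,26.3,-8,0,0,0,-0.205],[4,26.3,-8,0,0,0,-0.205],[4,26.3,-8,3,0,0,-0.205],[4,26.3,-8,7,0,0,-0.205],[4,26.3,-8,9.5,0,0,-0.205],[4,26.3,-8,10.8,0,0,-0.205],[4,26.3,-8,11.2,0,0,-0.205],[4,26.3,-8,11.4,0,0,-0.205],[4,26.3,-8,11.4,0,0,-0.205]]]'
```

```text
t: 65.28
eef_pos: [0.5648, 0.0787, 0.08]
ee_rot: [-3.14, 0.0, -1.416]
force: [-0.4, -0.8, -2.4]
width: 0.052
gripper_force: 35.0
```

```bash
python3 -m creep '[[[4,0.05,0.05,0.2,0,0,0],[4,0.05,0.05,0.4,0,0,0],[4,0.05,0.05,0.55,0,0,0],[4,0.05,0.05,0.55,0,0,0]]]'
```

```text
t: 65.78
eef_pos: [0.5639, 0.0777, 0.0742]
ee_rot: [-3.141, -0.0, -1.416]
force: [-2.7, -0.1, 3.3]
width: 0.0517
gripper_force: 35.0
```

```bash
python3 -m creep '[[[8.7,0,0,0,0,0,0],[8.7,0,0,0,0,0,0],[8.7,0,0,0,0,0,0],[8.7,0,0,0,0,0,0],[8.7,0,0,0,0,0,0],[8.7,0,0,-2,0,0,0],[8.7,0,0,-6,0,0,0],[8.7,0,0,-12,0,0,0],[8.7,0,0,-16,0,0,0],[8.7,-3,4,-20,0,0,0],[8.7,-8,8,-22,0,0,0],[8.7,-14,10,-22,0,0,0],[8.7,-20,12,-22,0,0,0],[8.7,-25,12,-22,0,0,0],[8.7,-25,12,-22,0,0,0],[8.7,-25,12,-22,0,0,0]]]'
python3 - <<'E'
from h import *
t=grab_frame("top");w=grab_frame("wrist");sc=grab_frame("scene")
for n,i in(("t13",t),("w13",w),("s13",sc)):cv2.imwrite(f"pics/{n}.png",i)
cv2.imwrite("pics/v13.png",np.vstack([cv2.resize(t[115:285,240:500],(780,420))[:, :],np.hstack([cv2.resize(sc[140:270,150:400],(346,180)),cv2.resize(w,(434,180))])]))
E
```

```text
t: 67.78
eef_pos: [0.4064, 0.3062, 0.2935]
ee_rot: [3.141, -0.0, -1.415]
force: [0.4, 0.3, 0.1]
width: 0.087
gripper_force: 0.0
```

View pics/v13.png

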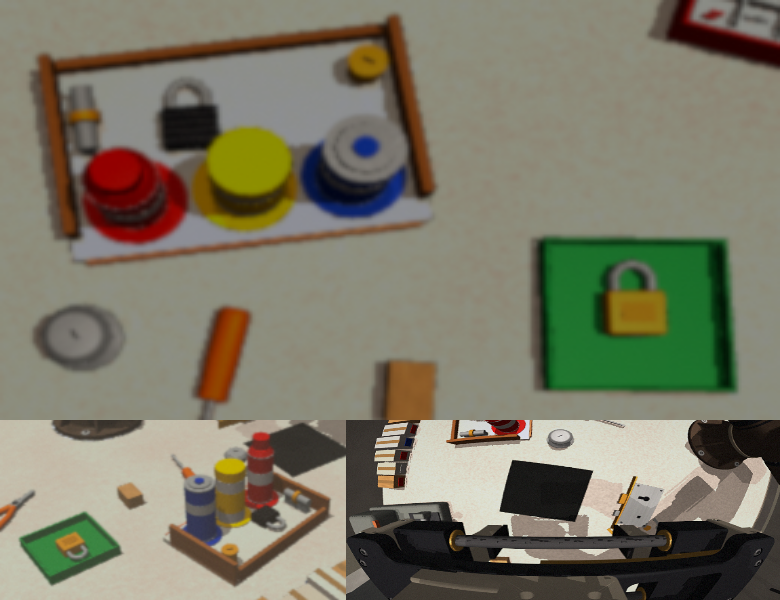

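The last picture shows all three containers upright on their own coasters, the brass padlock mid-tray, the black padlock in place, and the arm clear.

```bash
python3 -c "
from station import job_done;print(job_done())"
```

```text
the job is handed in; nothing more can be done
None
```

The job is handed in at about 68 s: the brass padlock lies flat within about 2 mm of the tray's middle, all three containers stand upright near the middle of their own coasters, and the black padlock did not move (I first slid the brass one about 11 mm away by its shackle to make room for the fingers).

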